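# Feel out the rattler among sealed modules

### The job

One of the three sealed modules lying on the bubble pad has a loose core inside; by eye they are all alike. Lift modules and tilt them well over end to end until you have felt the core of one shift in your grip - reject none that you have not felt shift - and lay each module you lifted flat again on the pad. Then take the rattler anew and stand it in the reject stand, gland up, fully home on the ledge and leaning against the back strip, let go of it and leave the two sound modules lying on the pad; drop nothing and leave the other things on the bench alone.

Things in the scene. Friction and masses are not known exactly. Their poses are not given: they have to be found in the camera images.
- module_near: closed ribbed aluminium box, 114 (x) x 50 (y) x 47 high, sides 44; black cable gland, 20 across, 15 long, on its +x end. Origin: centre of underside. Starts lid up on the pad, gland to the robot's left. 0.5 to 0.6 kg. Nearest of the row, about 45 clear of the next. Exactly one of the three, drawn afresh each time, is the rattler: see the next two entries.
- module_mid: closed ribbed aluminium box, 114 (x) x 50 (y) x 47 high, sides 44; black cable gland, 20 across, 15 long, on its +x end. Origin: centre of underside. Starts lid up on the pad, gland to the robot's left. 0.5 to 0.6 kg. Middle of the row. Rattler: a 0.34 kg core is loose, at the start in the middle; it slides lengthwise once tilted by about 15 degrees,
- module_far: closed ribbed aluminium box, 114 (x) x 50 (y) x 47 high, sides 44; black cable gland, 20 across, 15 long, on its +x end. Origin: centre of underside. Starts lid up on the pad, gland to the robot's left. 0.5 to 0.6 kg. Farthest. The core stops 34 from the middle at the low end and stays there when level: the grip's moment about y shifts 0.11 N m from middle to end. Sound ones: none.
- pad: bubble-film pad, 329 (its x, away from the robot) x 256 (its y), fixed at the robot's right; origin under its middle, on the bench. Module undersides rest 16 above the bench, the bubbles rise a little round them. It bears from -133 to 158 in its x and -122 to 122 in its y.
- stand: reject stand, fixed: grey sheet easel on a foot plate 118 (x) x 104 (y), open front (-x) facing the pad. Ledge, square to the back strip, 56 deep with a 10 high lip; side cheeks 68 apart, 23 high; back strip 40 wide (fingers pass beside it), 104 tall; all leaning back 18 degrees. Origin: under the foot plate's middle, on the bench.
- stand_home (a point): front of the back strip, middle line, 57 up from the ledge, 88 above the bench: where a module's origin lies when fully home, i.e. plain end on the ledge, underside against the strip, its +x up but leaning 18 degrees toward the stand's +x, its y along the stand's y. Axes as the stand's.
- screw_dish: bystander: round grey dish of screws, 73 across, 23 high, near the stand; origin under its middle
- marker: bystander: marker pen, 137 long, lying near the stand; origin under its middle
- heat_sink: bystander: finned heat sink, 60 x 50 x 25, on the left part of the pad; origin under its middle
- tweezers: bystander: tweezers, 122 long, 9 high, lying on the bench near the middle line; origin under its middle
- driver: bystander: screwdriver, 207 long, 36 high, at the left; origin under its middle
- bracket: bystander: black sheet bracket, 55 x 82 x 66 high, at the right; origin under its middle
Mind the look-alikes: they are no part of the job. What is shaped like the module_far but blue is not meant.

How it is judged:
By the outcome, as a careful person would: the job done as asked, in the order asked, and still so for the second after the job is handed in, with the robot touching nothing.
It also fails if it takes over 72 s, if anything falls off the work surface, if the arm or the gripper's body presses on something with over 40 N, if the wrist force passes 120 N, or if a joint passes its speed limit or range.

### The arm

A 6-joint arm with a two-finger parallel gripper is mounted at the origin on a cart in front of the work surface, level with it; the furniture and walls round the work are solid. World frame = base frame: x ahead of the robot, y to its left, z up, the work surface at z = 0. Lengths are in m, angles in degrees, forces in N, time in s.
With the tool pointing down it reaches from about 0.275 to 0.975 m from the base axis. Payload 8.4 kg.
Tool frame: the origin (TCP) lies on the centre line of the jaws, within the pads' length; the fingertips stand 11 mm ahead of it and the grasp point (between the pads) lies 8 mm behind it; z points along the fingers, y is the line along which they close (so a half turn about z gives the same grasp; the last joint's range is limited). The gripper opens to 92 mm and grips with 3 to 60 N. Pads are 20 mm wide; open, the fingers measure 128 mm over their backs; the gripper's body (75 mm by 189 mm) begins 69 mm behind the grasp point.
Start: joints at [-64.366, 20.225, 93.587, -0, 66.188, -0.138], TCP at [0.272, -0.563, 0.226] pointing down, gripper open.
Joint ranges: [-150.9, 150.9], [-52.94, 120.26], [3.33, 152.33], [-74.26, 254.26], [0, 154.13], [-172.89, 172.89]. Speed limits (degrees/s): [127.2, 127.2, 159.86, 180, 180, 180].

### API

Orientations are given as a 3x3 rotation matrix whose columns are the frame's x, y, z axes.
In Python, from bench import sensors, cams, order gives the robot as it stands.
- The arm moves only by the tool move_arm, never from a script. Its argument "targets" is a list of rows, each a list of 7 numbers: the turn, a rotation vector about the tool's x, y, z in rad, then the shift along the tool's x, y, z in mm, then the closure, from -1 (fully open) to 1 (shut), so that 0 is half open. A call has 1 to 12 rows; each row shifts and turns the commanded pose from where the row before left it, along the tool's axes as they then stand; what a row does not reach is not made up. A row lasts 1/12 s, in which the tool goes at most 41.7 mm and 7.16 degrees, less where a joint would pass 70% of its speed; a pose out of reach is approached as far as the arm can. A call with a gripper value outside its range is refused whole. The fingers move at their own pace and stop on an object; "squeeze" is the grip in N (left out, the last holds). Time passes only in rows, so rows that do not move let the fingers close. It gives the time, the measured TCP pose, the force, the opening and the grip force at its end, in the units of the state.
- sensors.get_obs(): the state, without advancing time (a new reading comes with each control period).
- cams.grab_frame(name): name is "side" or "top" or "wrist"; returns the picture (384x512x3 uint8, red, green, blue); there is no depth.
- cams.camera_params(name): a dict with "K" (3x3 intrinsics, pixels), "xyz" and "attitude" of the camera in the world. Camera axes: x right, y down, z forward; pixel columns grow to the right and rows downward; lengths in m; the calibration is good to about 2 mm. A picture is of the moment at which its call begins: read the wrist's pose just before it. camera_params takes no time and is no camera call; for the wrist camera it gives the pose at the moment of the call.
- order.sign_off(): hands the job in; it is judged then, once.
The state is a dict: "t": time; "joints": joint angles; "joint_velocities": joint speeds; "joint_torque": joint torques, N m; "position": TCP position; "ee_rot": TCP orientation; "wrist_force": force on the tool from outside, world axes, zero at the start; "ft_torque": the same for the moment, N m; "gripper_width": finger opening in m; "grip_force": force on a finger pad.
Only numpy, scipy, OpenCV 4.12 (cv2) and the standard library are available. Lean on these libraries where they do the work, as an engineer would, in place of code of your own. Each camera call takes 0.05 s, during which the arm holds its last target. There are 200 camera calls.

## Working session

There is one attempt and no reset: what is moved stays moved. The work goes in short steps, Python scripts to look and compute and a tool call to move; the robot and the scene stay as the last step left them, time stands still between calls to the robot, and variables do not carry over. Pictures are saved under pics/ and viewed, at most 10 in all, crops included, and the job is handed in when it is done.

Besides the shell and the picture viewer there is one more tool, called after ">>>" by a JSON object that holds its "op" and its "data". move_arm: Moves the arm, as the interface text tells. Its arguments: {"type":"object","properties":{"targets":{"type":"array","items":{"type":"array","items":{"type":"number"}}},"squeeze":{"type":"number"}},"required":["targets"]}

```bash
ls; mkdir -p pics
cat > h.py <<'E'
import numpy as np, cv2
from bench import sensors, cams, order
def ray(n,uv,P=None):
    P=P or cams.camera_params(n); K=np.array(P["K"]); R=np.array(P["attitude"])
    d=R@np.linalg.inv(K)@np.array([uv[0],uv[1],1.]); return np.array(P["xyz"]),d
def onz(n,uv,z,P=None):
    o,d=ray(n,uv,P); return o+d*(z-o[2])/d[2]
def proj(n,p,P=None):
    P=P or cams.camera_params(n); q=np.array(P["K"])@(np.array(P["attitude"]).T@(np.array(p)-np.array(P["xyz"]))); return q[:2]/q[2]
E
python3 - <<'E'
from h import *
for n in("top","side","wrist"):
    f=cams.grab_frame(n); cv2.imwrite(f"pics/{n}0.png",f[:,:,::-1]); P=cams.camera_params(n); print(n,P)
print(sensors.get_obs())
E
```

```text
pics
top {'K': array([[350.39260297,   0.        , 255.2925202 ],
       [  0.        , 350.39260297, 186.12958393],
       [  0.        ,   0.        ,   1.        ]]), 'xyz': array([0.37402417, 0.00666394, 1.59117756]), 'attitude': array([[ 0.02282003, -0.99231447,  0.12161922],
       [-0.99969459, -0.02149535,  0.01219308],
       [-0.00948512, -0.12186032, -0.99250194]])}
side {'K': array([[380.63008227,   0.        , 254.99822066],
       [  0.        , 380.63008227, 195.47758187],
       [  0.        ,   0.        ,   1.        ]]), 'xyz': array([0.59912474, 1.0925406 , 0.71549044]), 'attitude': array([[-0.99879461,  0.02626963, -0.04146354],
       [ 0.04905187,  0.50324168, -0.86275241],
       [-0.00179801, -0.86374633, -0.50392365]])}
wrist {'K': array([[293.6051519 ,   0.        , 256.86108939],
       [  0.        , 293.6051519 , 187.4458478 ],
       [  0.        ,   0.        ,   1.        ]]), 'xyz': array([ 0.34100458, -0.5279779 ,  0.38365276]), 'attitude': array([[ 4.35169212e-01, -8.65915411e-01, -2.46613580e-01],
       [-9.00348421e-01, -4.18736639e-01, -1.18458
[... 192 characters left out ...]
 -1.38657501e-01]), 'joint_velocities': array([-0.00227953, -0.05838416, -0.07542822, -0.14312173,  0.06051242,
        0.02373247]), 'joint_torque': array([ 3.30859632e-05, -5.94208431e+01, -3.34468782e+01,  6.96540833e-02,
        2.04566703e-02, -7.48310504e-05]), 'position': array([ 0.27155624, -0.56251059,  0.22501524]), 'ee_rot': array([[ 9.00537118e-01,  4.34778873e-01, -4.80050323e-04],
       [ 4.34779138e-01, -9.00536602e-01,  9.64316133e-04],
       [-1.30386054e-05, -1.07711834e-03, -9.99999420e-01]]), 'wrist_force': array([ 0.40741334,  0.6164991 , -0.02385797]), 'ft_torque': array([-0.00359634, -0.05547673,  0.01897492]), 'grip_force': 0.0, 'gripper_width': 0.09175627955640062}
```

View pics/top0.png

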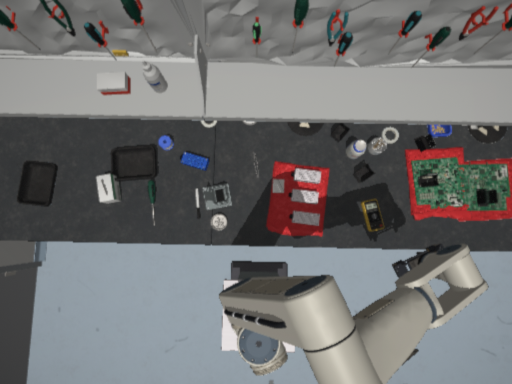

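View pics/side0.png

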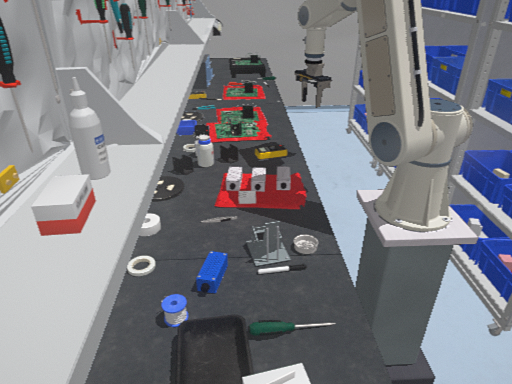

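The top view shows the red pad around (297,200) with three grey modules at about (308,175), (305,196) and (305,219), glands to the left. The heat sink is at (278,186) and the stand at (216,195). The dish is at (219,222), the marker at (198,203) and the tweezers at (256,163). The blue look-alike at (195,160) is not meant.

I'll confirm this in an enlarged crop.

Run:
```python
from h import *
f=cv2.imread("pics/top0.png"); c=f[145:245,185:335]; cv2.imwrite("pics/c0.png",cv2.resize(c,None,fx=5.3,fy=5.3,interpolation=cv2.INTER_CUBIC))
hsv=cv2.cvtColor(f,cv2.COLOR_BGR2HSV)
red=((hsv[...,1]>150)&((hsv[...,0]<8)|(hsv[...,0]>172))&(hsv[...,2]>80)).astype(np.uint8)
red[:,:262]=0;red[:,335:]=0;red[:150]=0;red[245:]=0
cs,_=cv2.findContours(red,0,2); c=max(cs,key=cv2.contourArea); hull=cv2.convexHull(c); print(cv2.minAreaRect(hull))
m=np.zeros_like(red);cv2.fillConvexPoly(m,hull,1)
g=((m>0)&(hsv[...,1]<90)&(hsv[...,2]>90)).astype(np.uint8)
n,l,s,ce=cv2.connectedComponentsWithStats(g)
for i in range(1,n):
    if s[i,4]>60:
        ci,_=cv2.findContours((l==i).astype(np.uint8),0,2); r=cv2.minAreaRect(max(ci,key=cv2.contourArea)); print(s[i],r,onz("top",r[0],.063))
for q in cv2.boxPoints(cv2.minAreaRect(hull)): print(q,onz("top",q,.01))
```

```text
((297.70111083984375, 199.82412719726562), (56.39540100097656, 71.68570709228516), 6.842773914337158)
[294 168  27  16 345] ((307.0174865722656, 175.3690185546875), (26.961397171020508, 13.0181245803833), 7.594643592834473) [ 0.61395857 -0.20126083  0.063     ]
[272 179  12  14 162] ((277.5, 185.5), (13.0, 11.0), 90.0) [ 0.56618223 -0.07202837  0.063     ]
[291 189  28  15 333] ((304.5699768066406, 196.00999450683594), (26.587217330932617, 12.869343757629395), 8.130102157592773) [ 0.52242858 -0.19101798  0.063     ]
[292 211  28  15 322] ((305.6375427246094, 217.71835327148438), (26.829235076904297, 12.092979431152344), 7.594643592834473) [ 0.42791891 -0.19618446  0.063     ]
[265.43375 232.05205] [ 0.36184013 -0.02399214  0.01      ]
[273.97476 160.87697] [ 0.68625379 -0.0568892   0.01      ]
[329.96848 167.5962 ] [ 0.66042088 -0.3129483   0.01      ]
[321.42746 238.77129] [ 0.3378671 -0.2739754  0.01     ]
```

View pics/c0.png

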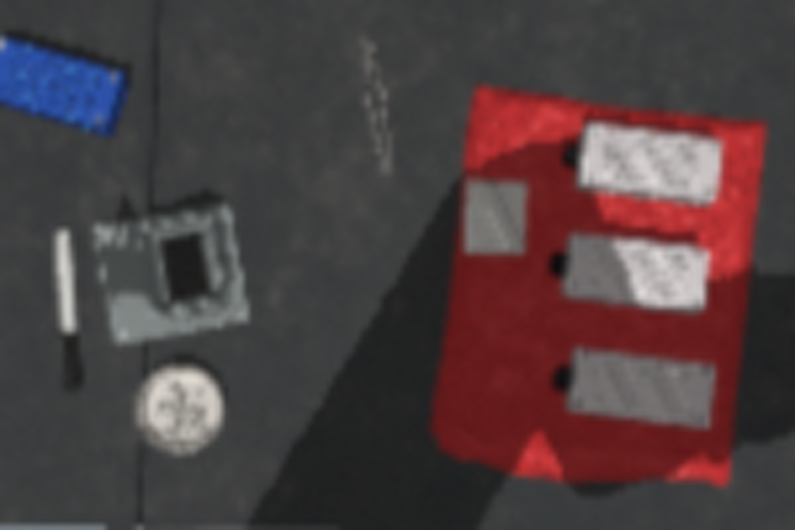

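The crop confirms it: the silver modules have dark glands to the left at crop (575,155), (560,265) and (565,380), and the heat sink is at (495,215). The stand is at (175,275) with its open side right, the marker at (65,310) and the dish at (180,405). I'll move the wrist camera over the pad to measure more closely.

```bash
cat >> h.py <<'E'
from scipy.spatial.transform import Rotation as Ro
def plan(p1,R1,n,p0=None,R0=None):
    o=sensors.get_obs(); p0=o["position"] if p0 is None else p0; R0=o["ee_rot"] if R0 is None else R0
    w=Ro.from_matrix(R0.T@R1).as_rotvec()/n; E=Ro.from_rotvec(w).as_matrix()
    S=sum(np.linalg.matrix_power(E,k) for k in range(n)); v=np.linalg.solve(S,R0.T@(np.array(p1)-p0))*1000
    print("n",n,"rot",np.round(w,4),"deg",round(np.degrees(np.linalg.norm(w)),2),"mm",np.round(v,2),round(np.linalg.norm(v),1))
def down(yaw):
    c,s=np.cos(np.radians(yaw)),np.sin(np.radians(yaw)); return np.array([[c,s,0],[s,-c,0],[0,0,-1.]])
E
python3 - <<'E'
from h import *
plan([.47,-.17,.32],down(83),12)
E
```

```text
n 12 rot [-0.0001 -0.     -0.0832] deg 4.77 mm [37.49 -7.41 -7.91] 39.0
```

>>> {"op": "move_arm", "data": {"targets": [[0,0,-0.0832,37.5,-7.4,-8,-1],[0,0,-0.0832,37.5,-7.4,-8,-1],[0,0,-0.0832,37.5,-7.4,-8,-1],[0,0,-0.0832,37.5,-7.4,-8,-1],[0,0,-0.0832,37.5,-7.4,-8,-1],[0,0,-0.0832,37.5,-7.4,-8,-1],[0,0,-0.0832,37.5,-7.4,-8,-1],[0,0,-0.0832,37.5,-7.4,-8,-1],[0,0,-0.0832,37.5,-7.4,-8,-1],[0,0,-0.0832,37.5,-7.4,-8,-1],[0,0,-0.0832,37.5,-7.4,-8,-1],[0,0,-0.0832,37.5,-7.4,-8,-1]]}}

```text
t: 1.15
position: [0.4706, -0.1684, 0.3218]
ee_rot: [[0.118, 0.993, 0.0], [0.993, -0.118, 0.0], [0.0, -0.0, -1.0]]
wrist_force: [0.6, -0.5, 0.3]
gripper_width: 0.0917
grip_force: 0.0
```

Run:
```python
from h import *
import pickle
o=sensors.get_obs(); P=cams.camera_params("wrist"); f=cams.grab_frame("wrist"); cv2.imwrite("pics/w1.png",f[:,:,::-1]); pickle.dump(P,open("w1.pkl","wb"))
print(o["t"],o["position"],o["ee_rot"],o["joints"],P["xyz"])
for p in ([.61,-.2,.063],[.52,-.19,.063],[.43,-.195,.063],[.5,.05,0]): print(proj("wrist",p,P))
```

```text
1.15 [ 0.47060113 -0.16842843  0.32175759] [[ 1.18142771e-01  9.92996619e-01  5.84449531e-06]
 [ 9.92996606e-01 -1.18142771e-01  1.59650865e-04]
 [ 1.59223254e-04 -1.30580316e-05 -9.99999987e-01]] [-1.98703403e+01  4.03849778e+00  1.01718623e+02  9.05676569e-03
  7.42456732e+01 -1.30878708e+01] [ 0.47932062 -0.09050128  0.48037421]
[354.6353832  170.47072334]
[292.38136229 170.93019375]
[231.60914559 181.29083337]
[259.29602035   1.29170706]
```

View pics/w1.png

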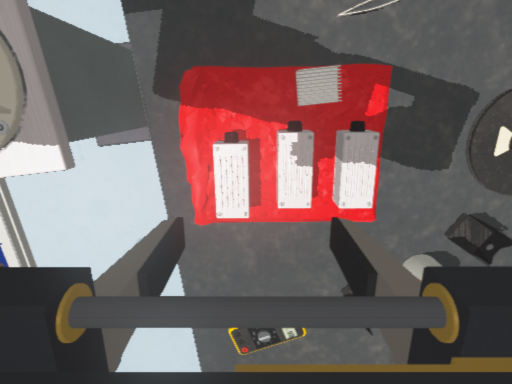

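The wrist view shows the lids of near at about (232,180), mid (295,168) and far (356,168), with glands at the top (+y). The heat sink is at (319,85).

```bash
cat > lids.py <<'E'
from h import *
def lids(f,P,rois,z=.063):
    hsv=cv2.cvtColor(f,cv2.COLOR_BGR2HSV); out=[]
    for (x0,y0,x1,y1) in rois:
        g=np.zeros(f.shape[:2],np.uint8); s=hsv[y0:y1,x0:x1]
        g[y0:y1,x0:x1]=((s[...,1]<80)&(s[...,2]>95))
        g=cv2.morphologyEx(g,cv2.MORPH_CLOSE,np.ones((5,5))); g=cv2.morphologyEx(g,cv2.MORPH_OPEN,np.ones((7,7)))
        cs,_=cv2.findContours(g,0,1); c=max(cs,key=cv2.contourArea)[:,0,:].astype(float)
        w=np.array([onz("wrist",q,z,P)[:2] for q in c])
        r=cv2.minAreaRect((w*1000).astype(np.float32)); b=cv2.boxPoints(r)
        e=[b[1]-b[0],b[2]-b[1]]; e=max(e,key=np.linalg.norm); e=e*np.sign(e[1])
        print("centre",np.round(r[0],1),"size",np.round(r[1],1),"yaw",round(np.degrees(np.arctan2(e[1],e[0])),1))
E
python3 - <<'E'
from lids import *
import pickle
P=pickle.load(open("w1.pkl","rb")); lids(cv2.imread("pics/w1.png"),P,[(205,135,257,225),(270,122,322,215),(328,122,386,215)])
E
```

```text
centre [ 429.4 -193.5] size [115.1  50.4] yaw 83.2
centre [ 523.3 -188.9] size [115.2  51.1] yaw 84.3
centre [ 617.8 -200. ] size [115.2  75.9] yaw 84.2
```

Run:
```python
from h import *
plan([.4294,-.1935,.037],down(83.2),10)
```

```text
n 10 rot [ 0.0001 -0.0003  0.0008] deg 0.05 mm [-3.54 -3.76 28.62] 29.1
```

>>> {"op": "move_arm", "data": {"targets": [[0,0,0,-6,-7.5,25,-0.6],[0,0,0,-8,-9,32,-0.6],[0,0,0,-8,-9,36,-0.6],[0,0,0,-8,-8,36,-0.6],[0,0,0,-5,-4,36,-0.6],[0,0,0,0,0,36,-0.6],[0,0,0,0,0,34,-0.6],[0,0,0,0,0,25,-0.6],[0,0,0,0,0,18,-0.6],[0,0,0,0,0,7,-0.6],[0,0,0,0,0,0,-0.6]], "squeeze": 50}}

```text
t: 2.12
position: [0.4278, -0.1999, 0.0352]
ee_rot: [[0.122, 0.992, -0.003], [0.992, -0.122, 0.001], [0.001, -0.003, -1.0]]
wrist_force: [-0.2, -1.0, 0.1]
gripper_width: 0.0736
grip_force: 0.0
```

```bash
cat > tq.py <<'E'
from h import *
o=sensors.get_obs(); R=o["ee_rot"]
print(round(o["t"],2),np.round(o["position"],4),"z",np.round(R[:,2],3),"x",np.round(R[:,0],3),"J",np.round(o["joints"],1),"Fw",np.round(o["wrist_force"],2),"Ttool",np.round(R.T@o["ft_torque"],3),"T",np.round(o["ft_torque"],3),round(o["gripper_width"],4),round(o["grip_force"],1))
E
python3 tq.py
```

```text
2.12 [ 0.4278 -0.1999  0.0352] z [-0.003  0.001 -1.   ] x [0.122 0.992 0.001] J [-25.2  23.4 120.    0.   36.8 -18.2] Fw [-0.22 -1.02  0.09] Ttool [-0.039  0.02  -0.003] T [ 0.015 -0.041  0.003] 0.0736 0.0
```

>>> {"op": "move_arm", "data": {"targets": [[0,0,0,6.4,1,-1.5,-0.6],[0,0,0,0,0,0,1],[0,0,0,0,0,0,1],[0,0,0,0,0,0,1],[0,0,0,0,0,0,1],[0,0,0,0,0,0,1],[0,0,0,0,0,-5,1],[0,0,0,0,0,-20,1],[0,0,0,0,0,-30,1],[0,0,0,0,0,-30,1],[0,0,0,0,0,-20,1],[0,0,0,0,0,0,1]], "squeeze": 50}}

```text
t: 3.12
position: [0.4329, -0.1952, 0.1469]
ee_rot: [[0.122, 0.992, 0.006], [0.992, -0.122, -0.003], [-0.002, 0.006, -1.0]]
wrist_force: [1.6, -0.3, -5.3]
gripper_width: 0.0498
grip_force: 50.0
```

>>> {"op": "move_arm", "data": {"targets": [[0,0,0,0,0,0,1],[0,0,0,0,0,0,1]]}}

```text
t: 3.28
position: [0.4298, -0.1938, 0.1419]
ee_rot: [[0.122, 0.992, -0.002], [0.992, -0.122, 0.001], [0.0, -0.002, -1.0]]
wrist_force: [-0.6, -0.2, -6.7]
gripper_width: 0.0496
grip_force: 50.0
```

```bash
python3 tq.py
```

```text
3.28 [ 0.4298 -0.1938  0.1419] z [-0.002  0.001 -1.   ] x [0.122 0.992 0.   ] J [-24.5  12.8 116.4   0.   50.9 -17.4] Fw [-0.57 -0.23 -6.72] Ttool [-0.085  0.051 -0.003] T [ 0.04  -0.091  0.003] 0.0496 50.0
```

>>> {"op": "move_arm", "data": {"targets": [[0,0.08,0,0,0,0,1],[0,0.12,0,0,0,0,1],[0,0.12,0,0,0,0,1],[0,0.12,0,0,0,0,1],[0,0.12,0,0,0,0,1],[0,0.12,0,0,0,0,1],[0,0.04,0,0,0,0,1],[0,0,0,0,0,0,1],[0,0,0,0,0,0,1],[0,0,0,0,0,0,1]]}}

```text
t: 4.12
position: [0.4303, -0.1937, 0.1422]
ee_rot: [[0.093, 0.993, 0.079], [0.747, -0.122, 0.654], [0.658, -0.002, -0.753]]
wrist_force: [0.4, 0.9, -5.9]
gripper_width: 0.05
grip_force: 50.0
```

```bash
python3 tq.py
```

```text
4.12 [ 0.4303 -0.1937  0.1422] z [ 0.079  0.654 -0.753] x [0.093 0.747 0.658] J [-46.5  28.6 106.   31.4  76.7 -55.5] Fw [ 0.36  0.91 -5.92] Ttool [-0.08  -0.973 -0.069] T [-0.978  0.014  0.   ] 0.05 50.0
```

>>> {"op": "move_arm", "data": {"targets": [[0,-0.08,0,0,0,0,1],[0,-0.12,0,0,0,0,1],[0,-0.12,0,0,0,0,1],[0,-0.12,0,0,0,0,1],[0,-0.12,0,0,0,0,1],[0,-0.12,0,0,0,0,1],[0,-0.04,0,0,0,0,1],[0,0,0,0,0,0,1],[0,0,0,0,0,0,1],[0,0,0,0,0,0,1]]}}

```text
t: 4.95
position: [0.4307, -0.1937, 0.1433]
ee_rot: [[0.121, 0.993, 0.001], [0.993, -0.121, 0.001], [0.001, 0.0, -1.0]]
wrist_force: [-1.2, 0.5, -6.3]
gripper_width: 0.0499
grip_force: 50.0
```

```bash
python3 tq.py
```

```text
4.95 [ 0.4307 -0.1937  0.1433] z [ 0.001  0.001 -1.   ] x [0.121 0.993 0.001] J [-2.450e+01  1.270e+01  1.163e+02  1.000e-01  5.100e+01 -1.760e+01] Fw [-1.17  0.53 -6.33] Ttool [-0.062 -0.036  0.031] T [-0.043 -0.057 -0.031] 0.0499 50.0
```

```bash
cat > avg.py <<'E'
from h import *
a=[]
for i in range(8):
    cams.grab_frame("wrist"); o=sensors.get_obs(); R=o["ee_rot"]; a.append(np.r_[R.T@o["ft_torque"],R.T@o["wrist_force"]])
a=np.array(a); print(round(o["t"],2),"mean",a.mean(0).round(3),"sd",a.std(0).round(3),o["position"].round(4),R[:,2].round(4))
E
python3 avg.py
```

```text
5.35 mean [-0.054 -0.022  0.007  0.204  0.19   5.603] sd [0.02  0.022 0.029 0.551 0.449 0.469] [ 0.4305 -0.1946  0.1429] [-4.e-04  4.e-04 -1.e+00]
```

>>> {"op": "move_arm", "data": {"targets": [[0,-0.08,0,0,0,0,1],[0,-0.12,0,0,0,0,1],[0,-0.12,0,0,0,0,1],[0,-0.12,0,0,0,0,1],[0,-0.12,0,0,0,0,1],[0,-0.12,0,0,0,0,1],[0,-0.04,0,0,0,0,1],[0,0,0,0,0,0,1],[0,0,0,0,0,0,1],[0,0,0,0,0,0,1]]}}

```text
t: 6.18
position: [0.4302, -0.1942, 0.1426]
ee_rot: [[0.094, 0.992, -0.081], [0.763, -0.124, -0.635], [-0.64, -0.003, -0.768]]
wrist_force: [0.0, -0.4, -5.4]
gripper_width: 0.05
grip_force: 50.0
```

>>> {"op": "move_arm", "data": {"targets": [[0,0.08,0,0,0,0,1],[0,0.12,0,0,0,0,1],[0,0.12,0,0,0,0,1],[0,0.12,0,0,0,0,1],[0,0.12,0,0,0,0,1],[0,0.12,0,0,0,0,1],[0,0.04,0,0,0,0,1],[0,0,0,0,0,0,1],[0,0,0,0,0,0,1],[0,0,0,0,0,0,1]]}}

```text
t: 7.02
position: [0.4287, -0.1945, 0.1424]
ee_rot: [[0.125, 0.992, -0.006], [0.992, -0.125, 0.001], [0.001, -0.006, -1.0]]
wrist_force: [0.9, -0.2, -5.2]
gripper_width: 0.0496
grip_force: 50.0
```

```bash
python3 avg.py
```

```text
7.42 mean [-0.085  0.018 -0.     0.161  0.083  5.817] sd [0.031 0.036 0.016 0.556 0.507 0.418] [ 0.4294 -0.1936  0.1421] [-0.0058  0.0028 -1.    ]
```

Near shifted only 0.04 N m between tilts, against 0.22 expected for a loose core, so it is sound. I'll lay it back.

>>> {"op": "move_arm", "data": {"targets": [[0,0,0,0,0,12,1],[0,0,0,0,0,25,1],[0,0,0,0,0,30,1],[0,0,0,0,0,20,1],[0,0,0,0,0,12,1],[0,0,0,0,0,5,1],[0,0,0,0,0,1,1],[0,0,0,0,0,0,1],[0,0,0,0,0,0,1]]}}

```text
t: 8.17
position: [0.4278, -0.1932, 0.0379]
ee_rot: [[0.123, 0.992, -0.008], [0.992, -0.123, 0.004], [0.003, -0.008, -1.0]]
wrist_force: [-7.6, 2.7, 9.7]
gripper_width: 0.0495
grip_force: 49.9
```

```bash
python3 tq.py
```

```text
8.17 [ 0.4278 -0.1932  0.0379] z [-0.008  0.004 -1.   ] x [0.123 0.992 0.003] J [-24.5  23.1 120.1   0.   37.4 -17.4] Fw [-7.62  2.7   9.7 ] Ttool [ 1.065  0.322 -0.009] T [0.451 1.017 0.009] 0.0495 49.9
```

>>> {"op": "move_arm", "data": {"targets": [[0,0,0,0,0,0,-0.6],[0,0,0,0,0,0,-0.6],[0,0,0,0,0,0,-0.6],[0,0,0,0,0,0,-0.6],[0,0,0,0,0,-10,-0.6],[0,0,0,0,0,-30,-0.6],[0,0,0,3,24,-25,-0.6],[0,0,0,6,35,0,-0.6],[0,0,-0.02,5,30,0,-0.6],[0,0,0,0,5,0,-0.6],[0,0,0,0,0,0,-0.6]]}}

```text
t: 9.08
position: [0.5259, -0.1916, 0.1024]
ee_rot: [[0.103, 0.995, -0.004], [0.995, -0.103, 0.002], [0.002, -0.004, -1.0]]
wrist_force: [0.2, 1.0, -0.7]
gripper_width: 0.0733
grip_force: 0.0
```

```bash
python3 tq.py
python3 - <<'E'
from h import *
plan([.5233,-.1889,.037],down(84.3),1)
E
```

```text
9.08 [ 0.5259 -0.1916  0.1024] z [-0.004  0.002 -1.   ] x [0.103 0.995 0.002] J [-2.020e+01  2.320e+01  1.073e+02  1.000e-01  4.980e+01 -1.430e+01] Fw [ 0.2   1.   -0.74] Ttool [-0.057 -0.076 -0.016] T [-0.082 -0.049  0.017] 0.0733 0.0
n 1 rot [-0.0043 -0.0019 -0.0035] deg 0.34 mm [ 2.33 -2.57 65.38] 65.5
```

>>> {"op": "move_arm", "data": {"targets": [[-0.004,-0.002,-0.003,2.3,-2.5,20,-0.6],[0,0,0,0,0,25,-0.6],[0,0,0,0,0,15,-0.6],[0,0,0,0,0,5,-0.6],[0,0,0,0,0,0,-0.6],[0,0,0,0,0,0,1],[0,0,0,0,0,0,1],[0,0,0,0,0,0,1],[0,0,0,0,0,0,1],[0,0,0,0,0,0,1]], "squeeze": 50}}

```text
t: 9.92
position: [0.5228, -0.1893, 0.0378]
ee_rot: [[0.101, 0.995, 0.001], [0.995, -0.101, -0.0], [-0.0, 0.001, -1.0]]
wrist_force: [1.2, -0.3, 6.4]
gripper_width: 0.0498
grip_force: 50.0
```

>>> {"op": "move_arm", "data": {"targets": [[0,0,0,0,0,-5,1],[0,0,0,0,0,-20,1],[0,0,0,0,0,-30,1],[0,0,0,0,0,-30,1],[0,0,0,0,0,-20,1],[0,0,0,0,0,0,1],[0,0,0,0,0,0,1],[0,0,0,0,0,0,1]]}}

```text
t: 10.58
position: [0.5204, -0.1885, 0.1401]
ee_rot: [[0.101, 0.995, -0.004], [0.995, -0.101, 0.001], [0.001, -0.005, -1.0]]
wrist_force: [0.5, -0.9, -7.1]
gripper_width: 0.0495
grip_force: 50.0
```

```bash
python3 avg.py
```

```text
10.98 mean [-0.094 -0.007  0.01  -0.072  0.144  6.019] sd [0.027 0.033 0.034 0.401 0.246 0.344] [ 0.5216 -0.1889  0.1411] [-2.7e-03  9.0e-04 -1.0e+00]
```

>>> {"op": "move_arm", "data": {"targets": [[0,0.08,0,0,0,0,1],[0,0.12,0,0,0,0,1],[0,0.12,0,0,0,0,1],[0,0.12,0,0,0,0,1],[0,0.12,0,0,0,0,1],[0,0.12,0,0,0,0,1],[0,0.04,0,0,0,0,1],[0,0,0,0,0,0,1],[0,0,0,0,0,0,1],[0,0,0,0,0,0,1]]}}

```text
t: 11.82
position: [0.5221, -0.189, 0.1417]
ee_rot: [[0.077, 0.995, 0.065], [0.749, -0.1, 0.654], [0.658, -0.001, -0.753]]
wrist_force: [-0.2, 0.8, -5.6]
gripper_width: 0.0496
grip_force: 50.0
```

>>> {"op": "move_arm", "data": {"targets": [[0,-0.08,0,0,0,0,1],[0,-0.12,0,0,0,0,1],[0,-0.12,0,0,0,0,1],[0,-0.12,0,0,0,0,1],[0,-0.12,0,0,0,0,1],[0,-0.12,0,0,0,0,1],[0,-0.04,0,0,0,0,1],[0,0,0,0,0,0,1],[0,0,0,0,0,0,1],[0,0,0,0,0,0,1]]}}

```text
t: 12.65
position: [0.5219, -0.1885, 0.1422]
ee_rot: [[0.1, 0.995, -0.001], [0.995, -0.1, 0.002], [0.002, -0.001, -1.0]]
wrist_force: [0.5, -0.6, -5.6]
gripper_width: 0.0494
grip_force: 50.0
```

```bash
python3 avg.py
```

```text
13.05 mean [-0.071 -0.039  0.    -0.076 -0.159  6.294] sd [0.036 0.025 0.038 0.475 0.634 0.432] [ 0.5216 -0.1895  0.1415] [-2.1e-03  9.0e-04 -1.0e+00]
```

Mid shows no shift (0.03 N m), so I'll lay it back and go to far.

>>> {"op": "move_arm", "data": {"targets": [[0,0,0,0,0,12,1],[0,0,0,0,0,25,1],[0,0,0,0,0,30,1],[0,0,0,0,0,20,1],[0,0,0,0,0,12,1],[0,0,0,0,0,4,1],[0,0,0,0,0,0.5,1],[0,0,0,0,0,0,1],[0,0,0,0,0,0,1]]}}

```text
t: 13.8
position: [0.5222, -0.1892, 0.0384]
ee_rot: [[0.101, 0.995, -0.001], [0.995, -0.101, 0.0], [0.0, -0.001, -1.0]]
wrist_force: [0.4, 0.1, -5.7]
gripper_width: 0.0496
grip_force: 50.0
```

>>> {"op": "move_arm", "data": {"targets": [[0,0,0,0,0,0,-0.6],[0,0,0,0,0,0,-0.6],[0,0,0,0,0,0,-0.6],[0,0,0,0,0,0,-0.6],[0,0,0,0,0,-10,-0.6],[0,0,0,0,0,-36,-0.6],[0,0,0,0,0,-38,-0.6],[0,0,0,0,0,-38,-0.6],[0,0,0,0,0,-38,-0.6],[0,0,0,0,0,0,-0.6],[0,0,0,0,0,0,-0.6]]}}

```text
t: 14.72
position: [0.5235, -0.1896, 0.2015]
ee_rot: [[0.101, 0.995, 0.004], [0.995, -0.101, -0.001], [-0.001, 0.004, -1.0]]
wrist_force: [-0.2, -0.5, -1.4]
gripper_width: 0.0732
grip_force: 0.0
```

```bash
python3 tq.py
python3 - <<'E'
from h import *
import pickle
P=cams.camera_params("wrist"); f=cams.grab_frame("wrist"); cv2.imwrite("pics/w2.png",f[:,:,::-1]); pickle.dump(P,open("w2.pkl","wb"))
for p in ([.6178,-.19,.063],[.5233,-.189,.063],[.428,-.193,.063]): print(proj("wrist",p,P))
E
```

```text
14.72 [ 0.5235 -0.1896  0.2015] z [ 0.004 -0.001 -1.   ] x [ 0.101  0.995 -0.001] J [-20.1  15.5 103.6  -0.   60.7 -14.3] Fw [-0.16 -0.5  -1.36] Ttool [-0.088 -0.065  0.018] T [-0.073 -0.081 -0.018] 0.0732 0.0
[346.86634366 172.95379016]
[256.30189352 180.97659234]
[166.97495291 193.49275169]
```

View pics/w2.png

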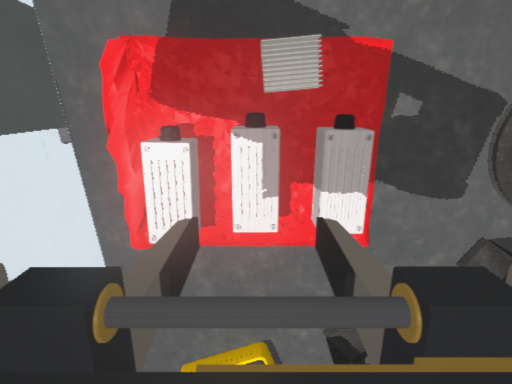

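Wrist view: near (170,190) and mid (256,180) lie flat again. Far's lid spans about (325..372, 130..234), with its left side face visible at 316 to 325.

Run:
```python
from lids import *
import pickle
P=pickle.load(open("w2.pkl","rb")); f=cv2.imread("pics/w2.png")
lids(f,P,[(138,136,203,215),(226,122,284,238),(308,126,374,238)])
hsv=cv2.cvtColor(f,cv2.COLOR_BGR2HSV)
pts=[]
for r in range(140,228,4):
    row=hsv[r,340:385]; xs=np.where(row[:,1]>150)[0]
    e=340+xs[0]; pts.append(onz("wrist",(e,r),.063,P)[:2]*1000)
pts=np.array(pts); k=np.polyfit(pts[:,1],pts[:,0],1); res=pts[:,0]-np.polyval(k,pts[:,1])
print("right edge yaw",90-np.degrees(np.arctan(k[0])),"x at y=-190",np.polyval(k,-190),"res",res.std())
for q in ((345,129),(342,234)): print(onz("wrist",q,.063,P))
print(f[176,306:332].tolist())
```

```text
centre [ 435.1 -175.3] size [84. 57.] yaw 83.1
centre [ 522.  -189.1] size [113.3  49.6] yaw 84.2
centre [ 611.  -202.3] size [119.6  57.7] yaw 83.9
right edge yaw 83.90693542566106 x at y=-190 642.3049140527199 res 0.34708650677991526
[ 0.61668005 -0.14470387  0.063     ]
[ 0.61131763 -0.25883156  0.063     ]
[[47, 45, 165], [46, 44, 165], [45, 43, 165], [43, 43, 162], [44, 44, 161], [45, 44, 164], [45, 43, 164], [65, 64, 159], [109, 110, 147], [122, 123, 134], [121, 122, 130], [121, 122, 130], [121, 122, 130], [121, 122, 130], [122, 123, 130], [129, 130, 138], [139, 140, 148], [146, 147, 155], [148, 149, 158], [151, 152, 161], [153, 156, 163], [154, 156, 165], [150, 152, 160], [142, 144, 152], [147, 149, 157], [152, 153, 161]]
```

Run:
```python
from h import *
plan([.616,-.201,.2],down(84),1)
```

```text
n 1 rot [0.0003 0.0002 0.0036] deg 0.21 mm [-2.36 94.47 -0.55] 94.5
```

>>> {"op": "move_arm", "data": {"targets": [[0,0,0.003,0,15,5,-0.6],[0,0,0,-1,32,15,-0.6],[0,0,0,-1,32,20,-0.6],[0,0,0,0,15,30,-0.6],[0,0,0,0,0,20,-0.6],[0,0,0,0,0,0,-0.6],[0,0,0,0,0,0,-0.6]]}}

```text
t: 15.35
position: [0.613, -0.2, 0.1056]
ee_rot: [[0.104, 0.995, -0.007], [0.995, -0.104, 0.002], [0.002, -0.007, -1.0]]
wrist_force: [0.4, 0.1, 0.5]
gripper_width: 0.0736
grip_force: 0.0
```

Run:
```python
from h import *
plan([.616,-.201,.038],down(84),1)
```

```text
n 1 rot [-0.0073 -0.0015  0.0007] deg 0.43 mm [-0.79  3.56 67.58] 67.7
```

>>> {"op": "move_arm", "data": {"targets": [[0,0,0,-1,2,15,-0.6],[0,0,0,0,0,25,-0.6],[0,0,0,0,0,18,-0.6],[0,0,0,0,0,8,-0.6],[0,0,0,0,0,0,-0.6],[0,0,0,0,0,0,1],[0,0,0,0,0,0,1],[0,0,0,0,0,0,1],[0,0,0,0,0,0,1],[0,0,0,0,0,0,1]], "squeeze": 50}}

```text
t: 16.18
position: [0.6174, -0.2021, 0.0433]
ee_rot: [[0.104, 0.995, -0.0], [0.995, -0.104, 0.0], [-0.0, -0.0, -1.0]]
wrist_force: [-2.3, -0.9, 6.6]
gripper_width: 0.0494
grip_force: 50.0
```

>>> {"op": "move_arm", "data": {"targets": [[0,0,0,0,0,-5,1],[0,0,0,0,0,-20,1],[0,0,0,0,0,-30,1],[0,0,0,0,0,-30,1],[0,0,0,0,0,-20,1],[0,0,0,0,0,0,1],[0,0,0,0,0,0,1],[0,0,0,0,0,0,1]]}}

```text
t: 16.85
position: [0.6158, -0.2015, 0.1453]
ee_rot: [[0.104, 0.995, -0.004], [0.995, -0.104, 0.001], [0.001, -0.004, -1.0]]
wrist_force: [-0.3, -0.1, -6.6]
gripper_width: 0.0493
grip_force: 50.0
```

```bash
python3 avg.py
```

```text
17.25 mean [-6.500e-02 -3.000e-03 -1.100e-02 -1.680e-01  1.870e-01  5.536e+00] sd [0.023 0.038 0.04  0.618 0.44  0.59 ] [ 0.6168 -0.2018  0.1464] [-2.6e-03  8.0e-04 -1.0e+00]
```

>>> {"op": "move_arm", "data": {"targets": [[0,0.08,0,0,0,0,1],[0,0.12,0,0,0,0,1],[0,0.12,0,0,0,0,1],[0,0.12,0,0,0,0,1],[0,0.12,0,0,0,0,1],[0,0.12,0,0,0,0,1],[0,0.04,0,0,0,0,1],[0,0,0,0,0,0,1],[0,0,0,0,0,0,1],[0,0,0,0,0,0,1]]}}

```text
t: 18.08
position: [0.6173, -0.2018, 0.1472]
ee_rot: [[0.079, 0.995, 0.067], [0.749, -0.103, 0.654], [0.658, -0.001, -0.753]]
wrist_force: [0.4, 0.4, -5.0]
gripper_width: 0.0495
grip_force: 50.0
```

>>> {"op": "move_arm", "data": {"targets": [[0,-0.08,0,0,0,0,1],[0,-0.12,0,0,0,0,1],[0,-0.12,0,0,0,0,1],[0,-0.12,0,0,0,0,1],[0,-0.12,0,0,0,0,1],[0,-0.12,0,0,0,0,1],[0,-0.04,0,0,0,0,1],[0,0,0,0,0,0,1],[0,0,0,0,0,0,1],[0,0,0,0,0,0,1]]}}

```text
t: 18.92
position: [0.6172, -0.2014, 0.1476]
ee_rot: [[0.103, 0.995, -0.001], [0.995, -0.103, 0.002], [0.002, -0.001, -1.0]]
wrist_force: [0.5, -0.1, -6.1]
gripper_width: 0.0496
grip_force: 50.0
```

```bash
python3 avg.py
```

```text
19.32 mean [-0.071  0.065  0.007  0.111  0.049  5.585] sd [0.021 0.026 0.031 0.33  0.668 0.491] [ 0.6168 -0.2024  0.1468] [-2.1e-03  9.0e-04 -1.0e+00]
```

Far changed by +0.07 in the expected direction. I'll tilt it the other way to be sure, where I expect a change of −0.22.

>>> {"op": "move_arm", "data": {"targets": [[0,-0.08,0,0,0,0,1],[0,-0.12,0,0,0,0,1],[0,-0.12,0,0,0,0,1],[0,-0.12,0,0,0,0,1],[0,-0.12,0,0,0,0,1],[0,-0.12,0,0,0,0,1],[0,-0.04,0,0,0,0,1],[0,0,0,0,0,0,1],[0,0,0,0,0,0,1],[0,0,0,0,0,0,1]]}}

```text
t: 20.15
position: [0.6173, -0.2022, 0.1472]
ee_rot: [[0.078, 0.995, -0.07], [0.749, -0.105, -0.654], [-0.657, -0.001, -0.753]]
wrist_force: [0.4, -0.8, -5.4]
gripper_width: 0.0494
grip_force: 50.0
```

>>> {"op": "move_arm", "data": {"targets": [[0,0.08,0,0,0,0,1],[0,0.12,0,0,0,0,1],[0,0.12,0,0,0,0,1],[0,0.12,0,0,0,0,1],[0,0.12,0,0,0,0,1],[0,0.12,0,0,0,0,1],[0,0.04,0,0,0,0,1],[0,0,0,0,0,0,1],[0,0,0,0,0,0,1],[0,0,0,0,0,0,1]]}}

```text
t: 20.98
position: [0.6166, -0.2024, 0.1473]
ee_rot: [[0.105, 0.995, -0.002], [0.995, -0.105, -0.001], [-0.001, -0.002, -1.0]]
wrist_force: [-0.6, -0.8, -5.1]
gripper_width: 0.0498
grip_force: 50.0
```

```bash
python3 avg.py
```

```text
21.38 mean [-6.400e-02 -1.110e-01  4.000e-03 -8.000e-02  3.000e-03  5.548e+00] sd [0.014 0.038 0.032 0.643 0.503 0.767] [ 0.6171 -0.2013  0.1469] [-2.e-03  4.e-04 -1.e+00]
```

The moment swung −0.18 N m, so far is the rattler. I'll lay it flat and release it, then measure the stand.

>>> {"op": "move_arm", "data": {"targets": [[0,0,0,0,0,12,1],[0,0,0,0,0,25,1],[0,0,0,0,0,30,1],[0,0,0,0,0,20,1],[0,0,0,0,0,12,1],[0,0,0,0,0,4,1],[0,0,0,0,0,0.5,1],[0,0,0,0,0,0,1],[0,0,0,0,0,0,1]]}}

```text
t: 22.13
position: [0.6173, -0.202, 0.0437]
ee_rot: [[0.104, 0.995, -0.001], [0.995, -0.104, 0.0], [0.0, -0.001, -1.0]]
wrist_force: [0.2, -0.6, -4.9]
gripper_width: 0.0498
grip_force: 49.9
```

>>> {"op": "move_arm", "data": {"targets": [[0,0,0,0,0,0,-0.6],[0,0,0,0,0,0,-0.6],[0,0,0,0,0,0,-0.6],[0,0,0,0,0,0,-0.6],[0,0,0,0,0,-10,-0.6],[0,0,0,0,0,-36,-0.6],[0,0,0,0,0,-38,-0.6],[0,0,0,0,0,-38,-0.6],[0,0,0,0,0,-20,-0.6]]}}

```text
t: 22.88
position: [0.6189, -0.2025, 0.1912]
ee_rot: [[0.104, 0.995, 0.004], [0.995, -0.104, -0.001], [-0.001, 0.004, -1.0]]
wrist_force: [0.1, -0.4, -0.1]
gripper_width: 0.0739
grip_force: 0.0
```

Run:
```python
from h import *
plan([.50,-.10,.28],down(84),6)
```

```text
n 6 rot [0.0006 0.0001 0.0001] deg 0.04 mm [ 14.91 -21.45 -14.85] 30.1
```

>>> {"op": "move_arm", "data": {"targets": [[0,0,0,15,-10,-12,-0.6],[0,0,0,28,-15,-15,-0.6],[0,0,0,33,-18,-15,-0.6],[0,0,0,34,-18,-15,-0.6],[0,0,0,34,-18,-15,-0.6],[0,0,0,34,-18,-15,-0.6],[0,0,0,30,-15,-15,-0.6],[0,0,0,15,-10,-5,-0.6],[0,0,0,0,0,0,-0.6],[0,0,0,0,0,0,-0.6]]}}

```text
t: 23.72
position: [0.5192, 0.033, 0.294]
ee_rot: [[0.102, 0.995, 0.0], [0.995, -0.102, 0.0], [0.0, 0.0, -1.0]]
wrist_force: [-0.3, 0.5, -0.1]
gripper_width: 0.0735
grip_force: 0.0
```

```bash
python3 tq.py
python3 - <<'E'
from h import *
import pickle
P=cams.camera_params("wrist"); f=cams.grab_frame("wrist"); cv2.imwrite("pics/w3.png",cv2.resize(f[:300,:,::-1],(768,450),interpolation=cv2.INTER_CUBIC)); cv2.imwrite("pics/w3raw.png",f[:,:,::-1]); pickle.dump(P,open("w3.pkl","wb"));print(P["xyz"])
E
```

```text
23.72 [0.5192 0.033  0.294 ] z [ 0.  0. -1.] x [0.102 0.995 0.   ] J [  3.5   7.2 101.7   0.   71.1   9.3] Fw [-0.31  0.52 -0.08] Ttool [-0.077  0.004  0.026] T [-0.004 -0.077 -0.026] 0.0735 0.0
[0.52655578 0.11100093 0.45258382]
```

View pics/w3.png

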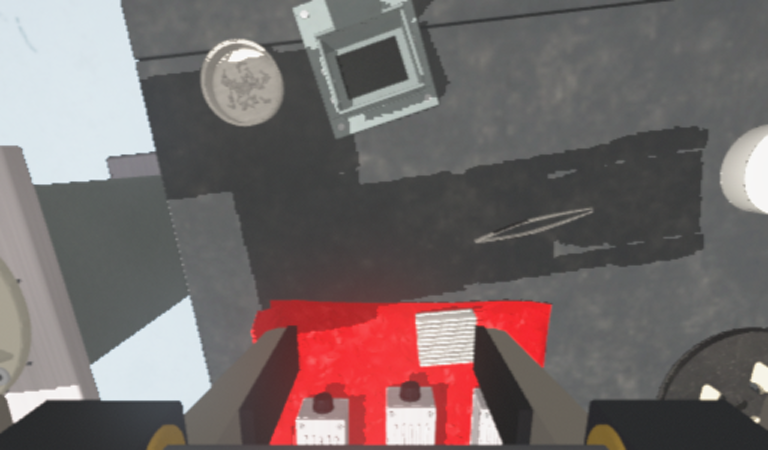

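The stand is at the top edge, (370,65) in the scaled picture, with the dish at (243,83). I'll move 130 mm closer.

>>> {"op": "move_arm", "data": {"targets": [[0,0,0,20,0,0,-0.6],[0,0,0,35,0,0,-0.6],[0,0,0,40,0,0,-0.6],[0,0,0,30,0,0,-0.6],[0,0,0,5,0,0,-0.6],[0,0,0,0,0,0,-0.6],[0,0,0,0,0,0,-0.6]]}}

```text
t: 24.35
position: [0.5328, 0.1605, 0.2921]
ee_rot: [[0.104, 0.995, -0.003], [0.995, -0.104, -0.001], [-0.001, -0.003, -1.0]]
wrist_force: [0.1, 0.0, -0.2]
gripper_width: 0.0737
grip_force: 0.0
```

Run:
```python
from h import *
import pickle
P=cams.camera_params("wrist"); f=cams.grab_frame("wrist"); c=f[20:220,170:370]; cv2.imwrite("pics/w4.png",cv2.resize(c[:,:,::-1],(600,600),interpolation=cv2.INTER_CUBIC)); cv2.imwrite("pics/w4raw.png",f[:,:,::-1]); pickle.dump(P,open("w4.pkl","wb"));print(P)
```

```text
{'K': array([[293.6051519 ,   0.        , 256.86108939],
       [  0.        , 293.6051519 , 187.4458478 ],
       [  0.        ,   0.        ,   1.        ]]), 'xyz': array([0.54086579, 0.23863273, 0.45065408]), 'attitude': array([[ 0.9946152 , -0.09909387, -0.03034798],
       [-0.10361912, -0.95626877, -0.27351987],
       [-0.00191669,  0.27519165, -0.96138748]])}
```

View pics/w4.png

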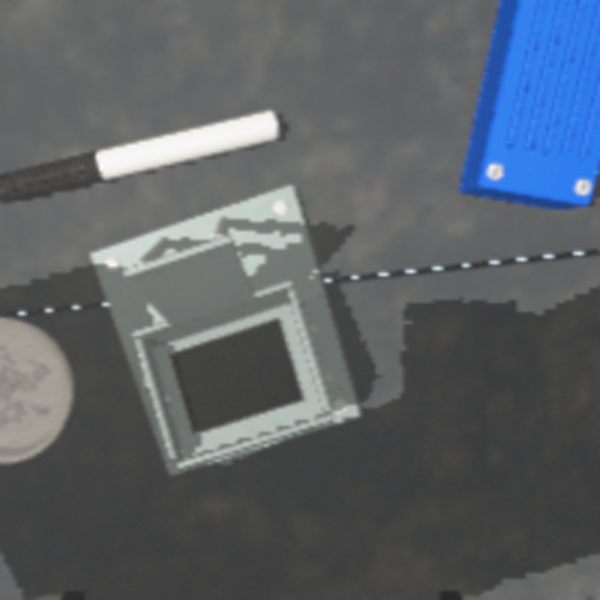

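The crop shows the foot plate corners at about (92,256), (295,187), (358,410) and (170,473). The strip's top edge runs (125,270) to (235,233), and the ledge with its dark opening is near (240,375). The front faces down the picture (−y), towards the pad.

Run:
```python
from h import *
import pickle
P=pickle.load(open("w4.pkl","rb")); r=lambda q:(q[0]/3+170-.33,q[1]/3+20-.33)
c=[onz("wrist",r(q),.002,P)[:2]*1000 for q in ((92,256),(295,187),(358,410),(170,473))]
print(np.round(c,1)); 
for i in range(4):
    d=c[(i+1)%4]-c[i]; print(round(np.linalg.norm(d),1),round(np.degrees(np.arctan2(d[1],d[0])),1))
ctr=np.mean(c,0);print("ctr",ctr)
for q in((122,272),(235,233)): print("strip top",onz("wrist",r(q),.133,P)*1000)
for q in((167,325),(255,297)): print("strip foot?",onz("wrist",r(q),.035,P)*1000)
for q in((145,333),(290,285),(328,405),(175,465)): print("cheek",onz("wrist",r(q),.05,P)*1000)
```

```text
[[457.  245.1]
 [559.1 266.5]
 [581.2 155.5]
 [480.6 132.4]]
104.3 11.9
113.2 -78.7
103.2 -167.1
115.1 101.8
ctr [519.47374773 199.89056525]
strip top [491.08880596 236.80163505 133.        ]
strip top [531.77102721 245.64648172 133.        ]
strip foot? [493.0105519  210.51470292  35.        ]
strip foot? [534.96702855 218.88218743  35.        ]
cheek [484.45380625 209.05303321  50.        ]
cheek [551.10482164 223.13287643  50.        ]
cheek [563.3657767  168.13888099  50.        ]
cheek [489.89981985 147.34906145  50.        ]
```

Run:
```python
from h import *
plan([.6173,-.202,.18],down(84),11,R0=down(84))
```

```text
n 11 rot [0. 0. 0.] deg 0.0 mm [-31.94  11.09  10.21] 35.3
```

>>> {"op": "move_arm", "data": {"targets": [[0,0,0,-20,7,5,-0.6],[0,0,0,-36,12,5,-0.6],[0,0,0,-37,12,8,-0.6],[0,0,0,-37,13,10,-0.6],[0,0,0,-37,13,12,-0.6],[0,0,0,-37,13,12,-0.6],[0,0,0,-37,13,12,-0.6],[0,0,0,-37,13,12,-0.6],[0,0,0,-37,13,15,-0.6],[0,0,0,-27,10,15,-0.6],[0,0,0,-9,3,6,-0.6],[0,0,0,0,0,0,-0.6]]}}

```text
t: 25.4
position: [0.6155, -0.2031, 0.1786]
ee_rot: [[0.108, 0.994, -0.005], [0.994, -0.108, 0.001], [0.0, -0.005, -1.0]]
wrist_force: [-0.5, -0.3, 0.0]
gripper_width: 0.0736
grip_force: 0.0
```

```bash
python3 tq.py
python3 - <<'E'
from h import *
plan([.6173,-.202,.0435],down(84),1)
import pickle
P=cams.camera_params("wrist"); f=cams.grab_frame("wrist"); cv2.imwrite("pics/w5raw.png",f[:,:,::-1]);pickle.dump(P,open("w5.pkl","wb"))
print(proj("wrist",[.6173,-.202,.063],P))
E
```

```text
25.4 [ 0.6155 -0.2031  0.1786] z [-0.005  0.001 -1.   ] x [0.108 0.994 0.   ] J [-18.4  25.   92.8  -0.   62.5 -12.1] Fw [-0.48 -0.34  0.01] Ttool [-0.031 -0.007 -0.016] T [-0.01  -0.03   0.016] 0.0736 0.0
n 1 rot [-0.0049 -0.0005 -0.0038] deg 0.35 mm [  1.19   2.33 135.13] 135.2
[259.37262222 186.45159054]
```

Run:
```python
from lids import *
import pickle
P=pickle.load(open("w5.pkl","rb")); lids(cv2.imread("pics/w5raw.png"),P,[(220,118,300,262)])
f=cv2.imread("pics/w5raw.png");print(f[186,215:300:4].tolist())
```

```text
centre [ 617.4 -200.7] size [114.5  49.3] yaw 84.1
[[67, 66, 220], [70, 70, 238], [78, 75, 243], [66, 65, 233], [70, 68, 238], [228, 229, 239], [237, 238, 242], [230, 231, 238], [234, 235, 241], [233, 234, 240], [202, 204, 216], [142, 143, 156], [139, 140, 153], [141, 142, 154], [138, 139, 150], [139, 140, 150], [139, 141, 150], [134, 134, 145], [49, 49, 149], [48, 46, 151], [45, 44, 152], [42, 41, 148]]
```

>>> {"op": "move_arm", "data": {"targets": [[0,0,-0.003,1,0.5,20,-0.6],[0,0,0,0,0,36,-0.6],[0,0,0,0,0,36,-0.6],[0,0,0,0,0,24,-0.6],[0,0,0,0,0,14,-0.6],[0,0,0,0,0,5,-0.6],[0,0,0,0,0,0,-0.6]]}}

```text
t: 26.03
position: [0.6174, -0.1978, 0.0457]
ee_rot: [[0.1, 0.995, -0.002], [0.995, -0.1, 0.001], [0.001, -0.002, -1.0]]
wrist_force: [-0.5, 0.5, -0.4]
gripper_width: 0.0735
grip_force: 0.0
```

```bash
python3 tq.py
```

```text
26.03 [ 0.6174 -0.1978  0.0457] z [-0.002  0.001 -1.   ] x [0.1   0.995 0.001] J [-17.9  34.   97.5   0.   48.7 -12.2] Fw [-0.51  0.48 -0.39] Ttool [-0.032 -0.055 -0.026] T [-0.057 -0.026  0.026] 0.0735 0.0
```

>>> {"op": "move_arm", "data": {"targets": [[0,0,0,0,0,1,1],[0,0,0,0,0,0,1],[0,0,0,0,0,0,1],[0,0,0,0,0,0,1],[0,0,0,0,0,0,1],[0,0,0,0,0,0,1],[0,0,0,0,0,-5,1],[0,0,0,0,0,-20,1],[0,0,0,0,0,-35,1],[0,0,0,0,0,-38,1],[0,0,0,0,0,-38,1],[0,0,0,0,0,-30,1]], "squeeze": 60}}

```text
t: 27.03
position: [0.6177, -0.1988, 0.2133]
ee_rot: [[0.101, 0.995, -0.001], [0.995, -0.101, 0.0], [0.0, -0.001, -1.0]]
wrist_force: [1.1, -0.1, -6.0]
gripper_width: 0.0495
grip_force: 60.0
```

```bash
cat > st.py <<'E'
from h import *
yaw=np.radians(101.8); xs=np.array([np.cos(yaw),np.sin(yaw),0]); Z=np.array([0,0,1.]); s,c=np.sin(np.radians(18)),np.cos(np.radians(18))
mx=s*xs+c*Z; mz=-c*xs+s*Z; RT=np.column_stack([mx,np.cross(-mz,mx),-mz])
H=np.array([.513,.2294,.088])
def tcp(up,off,H=H,ax=.0029,az=.0287): return H+(ax+up)*mx+(az+off)*mz
E
python3 tq.py
python3 - <<'E'
from st import *
S=tcp(.085,.03); print(S,RT.round(3)); plan(S+[0,-.03,.02],RT,14); plan(S+[0,-.03,.02],RT,16)
E
```

```text
27.03 [ 0.6177 -0.1988  0.2133] z [-0.001  0.    -1.   ] x [0.101 0.995 0.   ] J [-18.   23.   91.1  -0.   66.  -12.2] Fw [ 1.14 -0.06 -5.95] Ttool [-0.16  -0.182  0.041] T [-0.198 -0.14  -0.041] 0.0495 60.0
[0.51886176 0.20134133 0.18973717] [[-0.063  0.979 -0.194]
 [ 0.302  0.204  0.931]
 [ 0.951 -0.    -0.309]]
n 14 rot [ 0.0137  0.089  -0.019 ] deg 5.27 mm [23.63 -5.99 16.18] 29.3
n 16 rot [ 0.012   0.0779 -0.0166] deg 4.61 mm [20.61 -5.21 14.28] 25.6
```

>>> {"op": "move_arm", "data": {"targets": [[0,0,0,18,-4,-15,1],[0,0,0,34,-8,-15,1],[0,0,0,37,-10,-10,1],[0,0,0,37,-12,0,1],[0,0,0,35,-12,0,1],[0,0,0,18,-8,0,1],[0,0,0,0,0,0,1]]}}

```text
t: 27.62
position: [0.5801, -0.0114, 0.2505]
ee_rot: [[0.098, 0.995, -0.004], [0.995, -0.098, 0.002], [0.002, -0.004, -1.0]]
wrist_force: [-0.9, 1.0, -5.5]
gripper_width: 0.0496
grip_force: 60.0
```

```bash
python3 tq.py
python3 - <<'E'
from st import *
S=tcp(.085,.03); plan(S+[0,-.04,.02],RT,12);
E
```

```text
27.62 [ 0.5801 -0.0114  0.2505] z [-0.004  0.002 -1.   ] x [0.098 0.995 0.002] J [-1.3 15.1 97.5  0.1 67.7  4.2] Fw [-0.88  0.98 -5.5 ] Ttool [ 0.02   0.042 -0.02 ] T [0.044 0.015 0.02 ] 0.0496 60.0
n 12 rot [ 0.0156  0.1037 -0.0221] deg 6.14 mm [11.04 -4.3  11.71] 16.7
```

>>> {"op": "move_arm", "data": {"targets": [[0.0156,0.1037,-0.0221,11,-4.3,11.7,1],[0.0156,0.1037,-0.0221,11,-4.3,11.7,1],[0.0156,0.1037,-0.0221,11,-4.3,11.7,1],[0.0156,0.1037,-0.0221,11,-4.3,11.7,1],[0.0156,0.1037,-0.0221,11,-4.3,11.7,1],[0.0156,0.1037,-0.0221,11,-4.3,11.7,1],[0.0156,0.1037,-0.0221,11,-4.3,11.7,1],[0.0156,0.1037,-0.0221,11,-4.3,11.7,1],[0.0156,0.1037,-0.0221,11,-4.3,11.7,1],[0.0156,0.1037,-0.0221,11,-4.3,11.7,1],[0.0156,0.1037,-0.0221,11,-4.3,11.7,1],[0.0156,0.1037,-0.0221,11,-4.3,11.7,1]]}}

```text
t: 28.62
position: [0.522, 0.1564, 0.2089]
ee_rot: [[-0.066, 0.98, -0.189], [0.301, 0.201, 0.932], [0.951, 0.004, -0.308]]
wrist_force: [0.1, 0.9, -6.2]
gripper_width: 0.0496
grip_force: 60.0
```

>>> {"op": "move_arm", "data": {"targets": [[0,0,0,0,0,0,1],[0,0,0,0,0,0,1],[0,0,0,0,0,0,1]]}}

```text
t: 28.87
position: [0.5223, 0.1563, 0.209]
ee_rot: [[-0.065, 0.98, -0.19], [0.308, 0.201, 0.93], [0.949, 0.002, -0.315]]
wrist_force: [-0.0, -0.2, -5.4]
gripper_width: 0.0499
grip_force: 60.0
```

```bash
python3 tq.py
python3 - <<'E'
from st import *
for up,off in((.085,.03),(.04,.006),(0,0)): plan(tcp(up,off),RT,1)
f=cams.grab_frame("side"); cv2.imwrite("pics/s1.png",cv2.resize(f[150:300,180:360,::-1],(720,600),interpolation=cv2.INTER_CUBIC))
E
```

```text
28.87 [0.5223 0.1563 0.209 ] z [-0.19   0.93  -0.315] x [-0.065  0.308  0.949] J [-16.   38.  103.5  57.3  91.6 -56.6] Fw [-0.02 -0.15 -5.35] Ttool [-0.056 -1.299 -0.024] T [-1.265 -0.3   -0.049] 0.0499 60.0
n 1 rot [0.0045 0.006  0.001 ] deg 0.44 mm [-4.21  5.61 48.57] 49.1
n 1 rot [0.0045 0.006  0.001 ] deg 0.44 mm [-49.06   5.45  72.84] 88.0
n 1 rot [0.0045 0.006  0.001 ] deg 0.44 mm [-89.02   5.39  79.09] 119.2
```

View pics/s1.png

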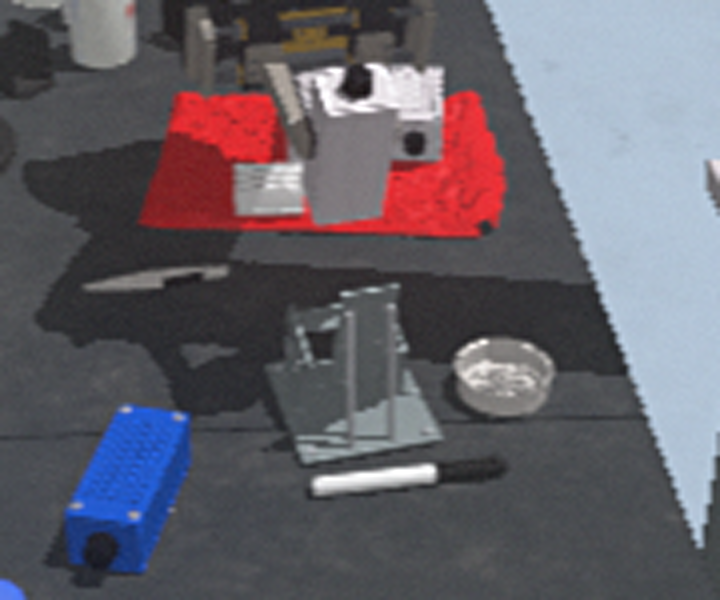

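The side view shows the module held gland up at crop (350,150), clear of everything. The strip's top edge runs (341,292) to (399,284), and the dish and marker are untouched.

Run:
```python
from st import *
import pickle
for q in((341,293),(399,285),(370,289)): print((onz("side",(q[0]/4+180-.4,q[1]/4+150-.4),.133)*1000).round(1))
P=pickle.load(open("w4.pkl","rb"))
o1,d1=ray("side",(370/4+179.6,289/4+149.6)); o2,d2=ray("wrist",(178.5/3+169.7,252.5/3+19.7),P)
A=np.column_stack([d1,-d2]); t=np.linalg.lstsq(A,o2-o1,rcond=None)[0]; print((o1+d1*t[0])*1000,(o2+d2*t[1])*1000)
```

```text
[531.8 243.3 133. ]
[491.7 235.8 133. ]
[511.8 239.6 133. ]
[511.97833712 241.1966488  134.11514873] [511.68402816 241.20818111 134.14237728]
```

```bash
sed -i 's/^H=.*/H=np.array([.5142,.2275,.088])/' st.py
python3 - <<'E'
from st import *
for up,off in((.06,.02),(.03,.006)): plan(tcp(up,off),RT,1)
E
```

```text
n 1 rot [0.0048 0.0059 0.0021] deg 0.45 mm [-30.41   6.15  56.87] 64.8
n 1 rot [0.0048 0.0059 0.0021] deg 0.45 mm [-60.32   6.02  71.05] 93.4
```

>>> {"op": "move_arm", "data": {"targets": [[0.002,0.003,0.001,-3,1.5,10,1],[0.002,0.003,0.001,-5,2,15,1],[0,0,0,-8,1.5,15,1],[0,0,0,-10,1,14,1],[0,0,0,-12,0,10,1],[0,0,0,-12,0,5,1],[0,0,0,-8,0,2,1],[0,0,0,-2,0,0,1],[0,0,0,0,0,0,1],[0,0,0,0,0,0,1]]}}

```text
t: 29.75
position: [0.5178, 0.2062, 0.1292]
ee_rot: [[-0.061, 0.979, -0.194], [0.3, 0.204, 0.932], [0.952, -0.001, -0.306]]
wrist_force: [1.5, -4.5, -5.3]
gripper_width: 0.0493
grip_force: 60.0
```

```bash
python3 tq.py
python3 - <<'E'
from st import *
for up,off in((.03,.006),(.03,0),(0,0)): plan(tcp(up,off),RT,1)
E
```

```text
29.75 [0.5178 0.2062 0.1292] z [-0.194  0.932 -0.306] x [-0.061  0.3    0.952] J [-11.6  45.2 105.1  61.3  85.5 -62.8] Fw [ 1.54 -4.51 -5.31] Ttool [-0.159 -1.778 -0.109] T [-1.71  -0.511 -0.116] 0.0493 60.0
n 1 rot [ 0.0003 -0.0035 -0.0016] deg 0.22 mm [ 0.38  0.85 -1.46] 1.7
n 1 rot [ 0.0003 -0.0035 -0.0016] deg 0.22 mm [0.36 0.85 4.54] 4.6
n 1 rot [ 0.0003 -0.0035 -0.0016] deg 0.22 mm [-29.64   0.9    4.43] 30.0
```

Light contact with the strip (about 4.5 N). I'll back off 3 mm and lower.

>>> {"op": "move_arm", "data": {"targets": [[0,0,0,0,0.8,-3,1],[0,0,0,-4,0,0,1],[0,0,0,-7,0,0,1],[0,0,0,-7,0,0,1],[0,0,0,-4,0,0,1],[0,0,0,-1,0,0,1],[0,0,0,0,0,0,1]]}}

```text
t: 30.33
position: [0.52, 0.1971, 0.1091]
ee_rot: [[-0.06, 0.979, -0.195], [0.298, 0.204, 0.932], [0.952, -0.002, -0.305]]
wrist_force: [0.0, 0.2, -5.6]
gripper_width: 0.0495
grip_force: 60.0
```

```bash
python3 tq.py
python3 - <<'E'
from st import *
plan(tcp(0,0.0045),RT,1)
E
```

```text
30.33 [0.52   0.1971 0.1091] z [-0.195  0.932 -0.305] x [-0.06   0.298  0.952] J [-12.4  47.5 104.2  60.6  85.3 -64.1] Fw [ 0.01  0.18 -5.55] Ttool [-0.038 -1.393 -0.078] T [-1.346 -0.369 -0.01 ] 0.0495 60.0
n 1 rot [-0.0005 -0.0047 -0.0018] deg 0.29 mm [-7.6   0.58  2.75] 8.1
```

>>> {"op": "move_arm", "data": {"targets": [[0,-0.004,0,-2,0.5,0,1],[0,0,0,-2,0,0,1],[0,0,0,-1.5,0,0,1],[0,0,0,-0.5,0,0,1],[0,0,0,0,0,0,1],[0,0,0,0,0,0,1]]}}

```text
t: 30.83
position: [0.521, 0.1954, 0.1039]
ee_rot: [[-0.062, 0.979, -0.195], [0.302, 0.205, 0.931], [0.951, -0.001, -0.309]]
wrist_force: [-0.1, -0.8, -5.3]
gripper_width: 0.0494
grip_force: 60.0
```

>>> {"op": "move_arm", "data": {"targets": [[0,0,0,-1,0,0,1],[0,0,0,-0.5,0,0,1],[0,0,0,0,0,0,1],[0,0,0,0,0,0,1]]}}

```text
t: 31.17
position: [0.521, 0.1952, 0.1036]
ee_rot: [[-0.062, 0.979, -0.195], [0.3, 0.205, 0.932], [0.952, -0.001, -0.307]]
wrist_force: [-1.0, -0.1, 5.6]
gripper_width: 0.0498
grip_force: 60.0
```

Ledge contact at about the expected height (the lip would be 10 higher). Now I'll slide it back to the strip.

>>> {"op": "move_arm", "data": {"targets": [[0,0,0,0.5,0,1.5,1],[0,0,0,0,0,1,1],[0,0,0,0,0,1,1],[0,0,0,0,0,0,1],[0,0,0,0,0,0,1]]}}

```text
t: 31.58
position: [0.5208, 0.198, 0.1027]
ee_rot: [[-0.063, 0.979, -0.194], [0.301, 0.204, 0.931], [0.951, 0.0, -0.308]]
wrist_force: [0.3, -6.1, 6.6]
gripper_width: 0.0496
grip_force: 60.0
```

```bash
python3 tq.py
python3 - <<'E'
from st import *
plan(tcp(0,0.0),RT,1)
o=sensors.get_obs(); print(o["ee_rot"].T@o["wrist_force"])
E
```

```text
31.58 [0.5208 0.198  0.1027] z [-0.194  0.931 -0.308] x [-0.063  0.301  0.951] J [-12.3  48.  104.1  60.7  84.8 -64.6] Fw [ 0.35 -6.07  6.57] Ttool [ 0.391  0.424 -0.174] T [0.424 0.042 0.426] 0.0496 60.0
n 1 rot [ 0.0001 -0.0011  0.    ] deg 0.06 mm [-1.72 -0.42  4.54] 4.9
[ 4.39412168 -0.89868025 -7.74659885]
```

>>> {"op": "move_arm", "data": {"targets": [[0,0,0,0,0,1,1],[0,0,0,0,0,0,1],[0,0,0,0,0,0,1]]}}

```text
t: 31.83
position: [0.5208, 0.1981, 0.1027]
ee_rot: [[-0.064, 0.979, -0.194], [0.302, 0.204, 0.931], [0.951, 0.001, -0.308]]
wrist_force: [-0.4, -16.8, 10.5]
gripper_width: 0.0494
grip_force: 60.0
```

Run:
```python
from h import *
o=sensors.get_obs(); print(o["position"],o["ee_rot"].T@o["wrist_force"])
f=cams.grab_frame("side"); cv2.imwrite("pics/s2.png",cv2.resize(f[175:275,215:325,::-1],(660,600),interpolation=cv2.INTER_CUBIC))
```

```text
[0.52080047 0.19810843 0.10266165] [  4.96613336  -3.83743047 -18.83293915]
```

View pics/s2.png

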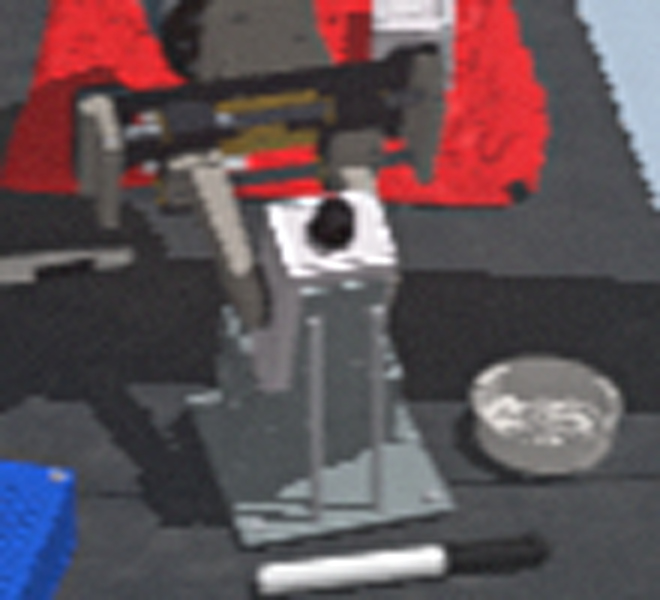

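The module stands in the stand, gland up at (332,222), against the strip. Both contacts are felt, so I'll relax and release.

>>> {"op": "move_arm", "data": {"targets": [[0,0,0,0,0,-1,1],[0,0,0,0,0,0,0.0],[0,0,0,0,0,0,-0.2],[0,0,0,0,0,0,-0.6],[0,0,0,0,0,0,-0.6],[0,0,0,0,0,0,-0.6],[0,0,0,0,0,0,-0.6]]}}

```text
t: 32.47
position: [0.5203, 0.1985, 0.1016]
ee_rot: [[-0.062, 0.979, -0.195], [0.303, 0.205, 0.931], [0.951, -0.001, -0.309]]
wrist_force: [-0.5, -0.6, 0.4]
gripper_width: 0.0732
grip_force: 0.0
```

```bash
python3 tq.py
```

```text
32.47 [0.5203 0.1985 0.1016] z [-0.195  0.931 -0.309] x [-0.062  0.303  0.951] J [-12.2  48.1 104.1  60.7  84.7 -64.6] Fw [-0.49 -0.55  0.44] Ttool [-0.02  -0.431 -0.13 ] T [-0.395 -0.215  0.022] 0.0732 0.0
```

Wrist is free of load. Retreating straight back.

>>> {"op": "move_arm", "data": {"targets": [[0,0,0,0,0,-8,-0.6],[0,0,0,0,0,-15,-0.6],[0,0,0,0,0,-22,-0.6],[0,0,0,4,0,-25,-0.6],[0,0,0,10,0,-25,-0.6],[0,0,0,10,0,-25,-0.6],[0,0,0,10,0,-15,-0.6],[0,0,0,0,0,0,-0.6],[0,0,0,0,0,0,-0.6]]}}

```text
t: 33.22
position: [0.545, 0.0822, 0.1762]
ee_rot: [[-0.063, 0.979, -0.193], [0.303, 0.203, 0.931], [0.951, 0.0, -0.31]]
wrist_force: [-0.2, 0.6, -0.4]
gripper_width: 0.0732
grip_force: 0.0
```

```bash
python3 tq.py
python3 - <<'E'
from st import *
f=cams.grab_frame("side"); cv2.imwrite("pics/s3.png",cv2.resize(f[155:275,205:325,::-1],(600,600),interpolation=cv2.INTER_CUBIC))
print(proj("side",tcp(.057,0.0025,ax=0,az=0)))
E
```

```text
33.22 [0.545  0.0822 0.1762] z [-0.193  0.931 -0.31 ] x [-0.063  0.303  0.951] J [-21.7  43.7  97.3  52.8  95.1 -58.2] Fw [-0.22  0.58 -0.39] Ttool [-0.058 -0.416 -0.043] T [-0.396 -0.142 -0.042] 0.0732 0.0
[272.53909296 219.36705863]
```

View pics/s3.png

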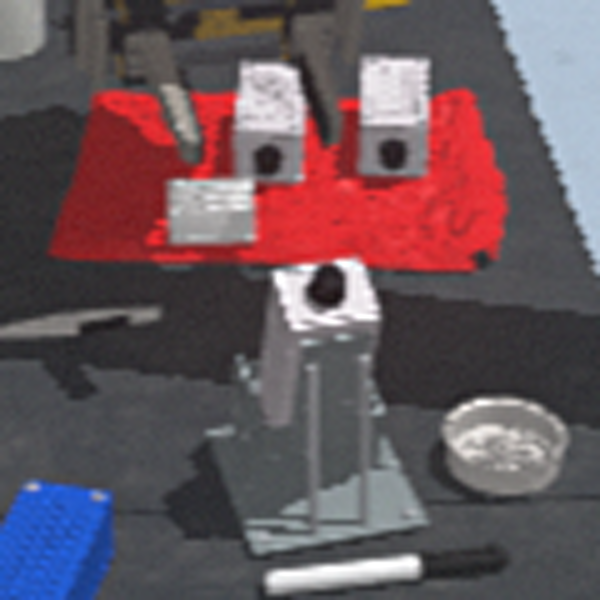

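The side view shows the module standing with its gland at (326,287), against the strip and aligned. The two sound modules lie flat at (268,120) and (393,115), and the bystanders are undisturbed. Its upper rear edge is where the home pose predicts.

```bash
python3 -c "
from bench import order; print(order.sign_off())"
```

```text
the job is handed in; nothing more can be done
None
```

I felt the core of module_far shift and stood it gland up in the reject stand, on the ledge and against the back strip; the two sound modules lie flat on the pad, and I handed the job in at about 33 s (sign-off gave no verdict).

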